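# Counterpoise a stoppered flask on the two-pan balance

### The arm

A 7-joint arm with a two-finger parallel gripper is mounted at the origin on a cart in front of the work surface, level with it; the furniture and walls round the work are solid. World frame = base frame: x ahead of the robot, y to its left, z up, the work surface at z = 0. Lengths are in m, angles in rad, forces in N, time in s.
With the tool pointing down it reaches from about 0.425 to 1.025 m from the base axis. Payload 3.6 kg.
Tool frame: the origin (TCP) lies at the centre of the arm's flange, where the gripper is bolted on; the fingertips stand 173 mm ahead of it and the grasp point (between the pads) lies 155 mm ahead of it (pinch_z is the distance from the TCP to the grasp point, in m); z points along the fingers, y is the line along which they close (so a half turn about z gives the same grasp; the last joint's range is limited). The gripper opens to 85 mm and grips with 20 to 120 N. Pads are 22 mm wide; open, the fingers measure 114 mm over their backs; the gripper's body (76 mm by 85 mm) begins 54 mm behind the grasp point. The pads swing forward as they close: fully open they stand 13 mm farther back than shut.
Start: joints at [-1.25, 0.591, 0.048, 1.609, -0.033, 0.943, -0.034], TCP at [0.292, 0.664, 0.405] pointing down, gripper open.
Joint ranges: [-2.69, 2.69], [-0.47, 2.24], [-1.27, 1.36], [0.19, 2.51], [-1.53, 4.68], [0.08, 2.07], [-3.09, 3.09]. Speed limits (rad/s): [2.57, 2.57, 3.14, 3.14, 3.14, 3.14, 3.14].

### API

Orientations are given as a unit quaternion [x, y, z, w].
In Python, from workcell import sense, read_camera, close_job, regions_of, pinpoint, pinch_z gives the robot as it stands.
- The arm moves only by the tool jog_arm, never from a script. Its arguments are lists of equal length, an entry for each row: "dp": the shift along the tool's x, y, z each as a share of 20 cm, from -1 to 1, a list of three; "rot": the turn, a rotation vector about the tool's x, y, z each as a share of 45 degrees, from -1 to 1, a list of three; "gripper": the closure, from -1 (fully open) to 1 (shut), so that 0 is half open. In form: {"dp": [[tx, ty, tz], ...], "rot": [[rx, ry, rz], ...], "gripper": [gripper, ...]}. A call has 1 to 5 rows; each row is the pose to reach, as a shift and turn from the pose commanded when the call began, along the tool's axes at that moment; what a row does not reach only later rows make up. A row lasts 1/10 s, in which the tool goes at most 50 mm and 8.59 degrees, less where a joint would pass 70% of its speed; a pose out of reach is approached as far as the arm can. A call with a number of a shift or a turn outside -1 to 1 is refused whole. A call with a gripper value outside its range is refused whole. The fingers move at their own pace and stop on an object; "grip_force" is the grip in N (left out, the last holds). Time passes only in rows, so rows that repeat a pose let the fingers close. It gives the time, the measured TCP pose, the force, the opening and the grip force at its end, in the units of the state.
- sense(): the state, without advancing time (a new reading comes with each control period).
- read_camera(name): name is "scene" or "top" or "wrist"; returns a dict with "img" (420x560x3 uint8, red, green, blue), "intrinsics" (3x3 intrinsics, pixels), "extrinsics" (4x4, takes a point from camera to world coordinates). Camera axes: x right, y down, z forward; pixel columns grow to the right and rows downward; lengths in m; the calibration is good to about 2 mm. A picture is of the moment at which its call begins. There is no depth.
- close_job(): hands the job in; it is judged then, once.
Trained networks look in a picture, given as the dict that the camera call returned (one of the last four; its "shot" number tells which), for a name from the list of things; names that differ only in an ending like _2 or _b are one class to them, and where a whole thing is asked for, a point or a joint stands for the part that bears it (a point fixed in the world has none). Each returns a list of dicts, best first, with "p" (0 to 1); they miss things now and then, are a little off and sometimes report something else, mostly with a low value. They report only what shows in the picture. A call takes as long as a camera call. They do not tell look-alikes from the thing itself.
- regions_of(name, picture): "mask" (420x560 bool, what is visible of it) and "xy" ([column, row] in pixels, amid what is visible of it).
- pinpoint(name, picture): "xy" ([column, row] in pixels: a listed point, or the origin of a listed thing).
The state is a dict: "time_s": time; "q": joint angles; "qvel": joint speeds; "effort": joint torques, N m; "position": TCP position; "orientation": TCP orientation; "contact_force": force on the tool from outside, world axes, zero at the start; "moment": the same for the moment, N m; "width": finger opening in m; "gripper_force": force on a finger pad.
Only numpy, scipy, OpenCV 4.12 (cv2) and the standard library are available. Lean on these libraries where they do the work, as an engineer would, in place of code of your own. Each camera call takes 0.05 s, during which the arm holds its last target. There are 200 camera calls.

### The job

Balance the stoppered flask: thread brass ring weights, one after another, over the pin of the balance's other pan, each lying flat on the pan or on the weight below, until the beam floats with its red pointer at rest inside the green band. Feel gently for the pin and lower the weights, never pressing hard on or dropping anything on the delicate balance; leave the flask on its pan, any weights you do not need lying flat on the desk, and the other things where they are.

Things in the scene. Friction and masses are not known exactly. Their poses are not given: they have to be found in the camera images.
- balance: Grey two-pan laboratory balance fixed on the desk; base 110 (x) by 360 (y) by 30 mm high. Origin under the base's centre, z up. Flask pan at its +y end, weight pan at its -y end, 140 mm from the middle; a parallelogram keeps both level. Over the middle a white scale plate 110 mm wide with a green band, its top 202 mm above the desk, behind (+x of) the beam's red pointer.
- beam (a joint): Beam angle, rad: 0 level, positive with the weight pan down (pointer to -y), stops at -0.066 and 0.066; green band -0.04 to 0.04. Sprung and damped: each weight turns it about 0.06 between the stops; settles in 0.8 s. At first the flask pan is down on its stop. The empty weight pan yields 19 mm between its stops, starting at 0.1 to 1.8 N, then 0.12 N per mm; rigid at the lower stop.
- weight_pan (a point): Centre of the top of the weight pan, 98 mm above the desk when level (rises and sinks 9 mm); axes as the balance's. The pan is a flat disc, 40 mm across, 5 mm thick, turning stiffly about its centre line. Its upright dark pin, 10 mm thick, 37 mm high, 1 mm chamfer, stands 6 mm off the centre in a direction that differs every time and is not measured: see it or feel for it.
- flask_pan (a point): Centre of the top of the round flask pan (82 mm across); it sinks as the weight pan rises.
- flask: Stoppered conical glass flask, 60 mm across, 125 mm high, standing on the flask pan; origin at the centre of its underside. Its mass differs every time, from 115 to 290 g.
- weight_1: Brass ring weight, 100 g, 42 mm outside, 11 mm thick, with a 13 mm hole through its middle, lying flat on the desk; all four are alike. Origin at the centre of its underside, z along the hole.
- weight_2: Brass ring weight, 100 g, 42 mm outside, 11 mm thick, with a 13 mm hole through its middle, lying flat on the desk; all four are alike. Origin at the centre of its underside, z along the hole.
- weight_3: Brass ring weight, 100 g, 42 mm outside, 11 mm thick, with a 13 mm hole through its middle, lying flat on the desk; all four are alike. Origin at the centre of its underside, z along the hole.
- weight_4: Brass ring weight, 100 g, 42 mm outside, 11 mm thick, with a 13 mm hole through its middle, lying flat on the desk; all four are alike. Origin at the centre of its underside, z along the hole.
- stopper: Bystander: red rubber stopper, 30 mm across, 38 mm high; origin under its centre.
- beaker: Bystander: small clear beaker, 52 mm across, 67 mm high; origin under its centre.
- flask_front: Bystander: stoppered side-arm flask, 90 mm across, 139 mm high; origin under its centre.
- marker_pen: Bystander: blue and white marker pen, 135 mm long, lying; origin under its middle.
- tape_black: Bystander: roll of black tape, 59 mm across, 19 mm high, lying flat; origin under its centre.
Things that resemble listed ones, but are neither listed nor needed, are in the scene too. Leave any turquoise look-alike of the weight_1 alone.

How it is judged:
By the outcome, as a careful person would: the job done as asked, in the order asked, and still so for the second after the job is handed in, with the robot touching nothing.
It also fails if it takes over 72 s, if anything falls off the work surface, if the arm or the gripper's body presses on something with over 40 N, if the wrist force passes 120 N, or if a joint passes its speed limit or range.

## Working session

There is one attempt and no reset: what is moved stays moved. The work goes in short steps, Python scripts to look and compute and a tool call to move; the robot and the scene stay as the last step left them, time stands still between calls to the robot, and variables do not carry over. Pictures are saved under pics/ and viewed, at most 10 in all, crops included, and the job is handed in when it is done.

Besides the shell and the picture viewer there is one more tool, called by a JSON object that holds its "method" and its "body". jog_arm: Moves the arm, as the interface text tells. Its arguments: {"type":"object","properties":{"dp":{"type":"array","items":{"type":"array","items":{"type":"number","minimum":-1,"maximum":1}}},"rot":{"type":"array","items":{"type":"array","items":{"type":"number","minimum":-1,"maximum":1}}},"gripper":{"type":"array","items":{"type":"number"}},"grip_force":{"type":"number"}},"required":["dp","rot","gripper"]}

```bash
mkdir -p pics; cat > h.py <<'E'
import numpy as np, cv2
from workcell import *
from scipy.spatial.transform import Rotation as R
def ray(pic,xy):
    K=np.array(pic["intrinsics"]);T=np.array(pic["extrinsics"])
    d=T[:3,:3]@np.linalg.solve(K,[xy[0],xy[1],1.]);return T[:3,3],d
def onz(pic,xy,z):
    o,d=ray(pic,xy);return o+d*(z-o[2])/d[2]
def proj(pic,p):
    K=np.array(pic["intrinsics"]);T=np.array(pic["extrinsics"])
    c=T[:3,:3].T@(np.array(p)-T[:3,3]);u=K@c;return u[:2]/u[2]
def save(img,n,s=1):
    img=cv2.resize(img,None,fx=s,fy=s,interpolation=cv2.INTER_CUBIC);cv2.imwrite(f"pics/{n}.png",img[:,:,::-1])
E
python3 - <<'E'
from h import *
np.set_printoptions(precision=4,suppress=True)
s=sense();print(s);print(pinch_z)
a=read_camera("scene");b=read_camera("top")
save(np.hstack([a["img"],b["img"]]),"p1",0.714)
for n,p in(("scene",a),("top",b)):
    print(n,np.array(p["extrinsics"])[:3,3])
    for t in("weight_1","weight_pan","flask_pan","flask","balance","tape_black","stopper","beaker","flask_front","marker_pen"):
        for r in pinpoint(t,p)[:6]:
            z={"weight_pan":.107,"flask_pan":.089,"flask":.089}.get(t,0)
            print(t,round(r["p"],2),np.round(r["xy"]),onz(p,r["xy"],z))
E
```

```text
{'time_s': 0.0, 'q': array([-1.2505,  0.5921,  0.0483,  1.6098, -0.0333,  0.9427, -0.0337]), 'qvel': array([-0.0024, -0.0002,  0.0005, -0.0016,  0.0006,  0.0016,  0.0006]), 'effort': array([ -0.0009, -54.8688,   1.5468, -19.813 ,   0.0095,   0.0088,
         0.    ]), 'position': array([0.2913, 0.6634, 0.4035]), 'orientation': array([ 0.2054,  0.9787, -0.0011, -0.0002]), 'contact_force': array([ 0.0313, -0.4073, -0.7021]), 'moment': array([ 0.0346,  0.0228, -0.0002]), 'gripper_force': 0.0, 'width': 0.08525272809205263}
0.1547
scene [ 0.0085 -0.7731  0.8808]
weight_1 0.76 [306. 328.] [ 0.3975 -0.3107  0.    ]
weight_1 0.69 [348. 336.] [ 0.4679 -0.3874  0.    ]
weight_1 0.68 [377. 324.] [ 0.5468 -0.4052  0.    ]
weight_1 0.58 [343. 292.] [ 0.5473 -0.2802  0.    ]
weight_1 0.58 [320. 353.] [ 0.3822 -0.382   0.    ]
weight_1 0.55 [321. 302.] [ 0.4791 -0.2711  0.    ]
weight_pan 0.55 [300. 222.] [ 0.5522 -0.0869  0.107 ]
flask_pan 0.64 [254. 179.] [0.5763 0.1892 0.089 ]
flask 0.82 [258. 176.] [0.5956 0.1952 0.089 ]
flask 0.71 [350. 337.] [ 0.4202 -0.4312  0.089 ]
balance 0.82 [278. 225.] 
[... 564 characters left out ...]
ht_1 0.6 [419. 231.] [ 0.4644 -0.3924  0.    ]
weight_1 0.59 [414. 259.] [ 0.3773 -0.374   0.    ]
weight_pan 0.69 [418. 233.] [ 0.4526 -0.3558  0.107 ]
weight_pan 0.66 [328. 194.] [ 0.5649 -0.0994  0.107 ]
flask_pan 0.64 [233. 186.] [0.5956 0.1802 0.089 ]
flask 0.83 [228. 187.] [0.5918 0.1951 0.089 ]
balance 0.88 [276. 200.] [0.5647 0.0549 0.    ]
tape_black 0.75 [159. 219.] [0.5069 0.427  0.    ]
tape_black 0.52 [243. 254.] [0.3967 0.1583 0.    ]
stopper 0.65 [288. 253.] [0.3989 0.0176 0.    ]
stopper 0.4 [275. 199.] [0.5689 0.0596 0.    ]
beaker 0.83 [401. 155.] [ 0.7099 -0.3495  0.    ]
flask_front 0.78 [161. 218.] [0.5114 0.4192 0.    ]
marker_pen 0.68 [218. 254.] [0.3957 0.2381 0.    ]
```

View pics/p1.png

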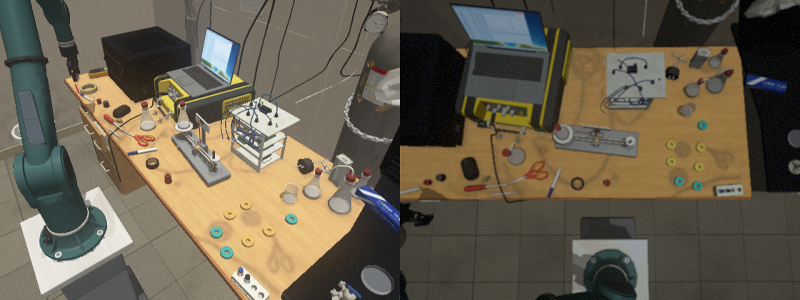

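```bash
python3 - <<'E'
from h import *
a=read_camera("scene");b=read_camera("top")
A=a["img"][270:375,280:420];B=b["img"][175:280,360:500]
C=a["img"][160:265,230:370];D=b["img"][150:255,260:400]
f=lambda i:cv2.resize(i,(400,300),interpolation=cv2.INTER_CUBIC)
save(np.vstack([np.hstack([f(A),f(B)]),np.hstack([f(C),f(D)])]),"p2")
E
```

```text
(no output)
```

View pics/p2.png

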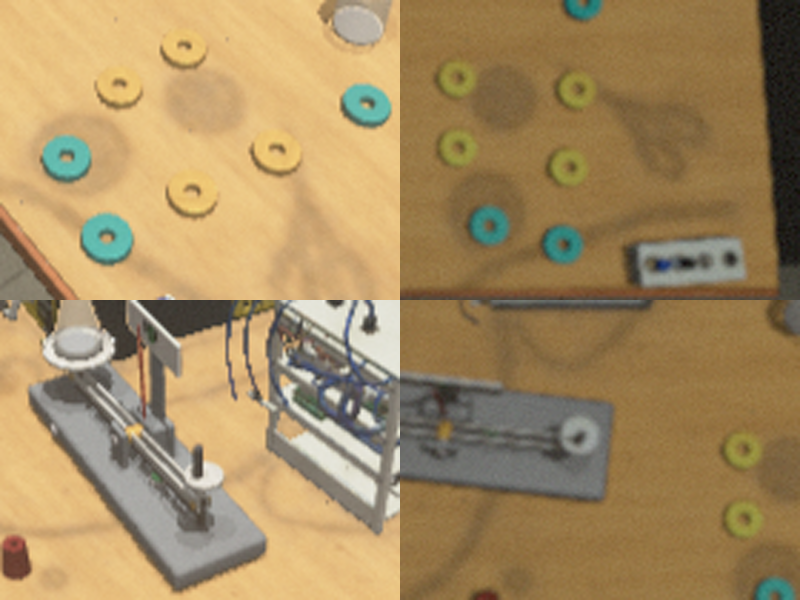

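Pictures p1/p2: four brass rings in the top image at about (380,202), (422,206), (380,227), (419,233). The look-alikes are three turquoise rings, at top (391,254), (417,260) and (424,177). They stay where they are. The balance's dark pin is in the scene image at about (299,222).

```bash
python3 - <<'E'
from h import *
np.set_printoptions(precision=4,suppress=True)
for n,roi in(("scene",(280,270,420,375)),("top",(360,175,460,270))):
    p=read_camera(n);x0,y0,x1,y1=roi
    hsv=cv2.cvtColor(p["img"],cv2.COLOR_RGB2HSV)
    m=(hsv[...,2]>100).astype(np.uint8)
    for t in regions_of("weight_1",p):
        k=t["mask"];px=hsv[k]
        ys,xs=np.nonzero(k)
        c=[(xs.min()+xs.max())/2,(ys.min()+ys.max())/2]
        print(n,round(t["p"],2),np.round(c,1),k.sum(),"hue",np.median(px[:,0]),onz(p,c,.0075))
    for t in pinpoint("weight_pan",p):print(t["p"],t["xy"])
w=read_camera("wrist");s=sense()
T=np.array(w["extrinsics"]);q=R.from_quat(s["orientation"])
print(w["intrinsics"]);print("cam in tool",q.inv().apply(T[:3,3]-s["position"]),(q.inv()*R.from_matrix(T[:3,:3])).as_matrix())
E
```

```text
scene 0.7 [376.5 322.5] 218 hue 20.0 [ 0.5442 -0.4047  0.0075]
scene 0.62 [344. 286.] 156 hue 20.0 [ 0.5585 -0.2726  0.0075]
scene 0.6 [321.5 300.5] 175 hue 20.0 [ 0.4795 -0.2734  0.0075]
scene 0.57 [316.5 353. ] 262 hue 85.0 [ 0.3734 -0.3809  0.0075]
scene 0.49 [303.  324.5] 190 hue 85.0 [ 0.3961 -0.3019  0.0075]
scene 0.46 [346.5 337. ] 248 hue 20.0 [ 0.4576 -0.391   0.0075]
scene 0.45 [407.5 306. ] 218 hue 85.0 [ 0.6429 -0.4168  0.0075]
0.58 [299.7, 222.7]
top 0.7 [379.5 227. ] 133 hue 27.0 [ 0.4775 -0.2686  0.0075]
top 0.53 [379. 202.] 123 hue 26.0 [ 0.5565 -0.2701  0.0075]
top 0.52 [424.5 176. ] 154 hue 86.0 [ 0.6394 -0.4177  0.0075]
top 0.5 [419.  233.5] 111 hue 26.0 [ 0.4566 -0.3908  0.0075]
0.63 [290.8, 255.2]
0.42 [324.6, 194.3]
[[361.7936   0.     285.7183]
 [  0.     361.7936 206.5213]
 [  0.       0.       1.    ]]
cam in tool [ 0.0786 -0.0003  0.0307] [[-0.0009 -0.9507 -0.3101]
 [ 1.     -0.0008 -0.0004]
 [ 0.0001 -0.3101  0.9507]]
```

{"method": "jog_arm", "body": {"dp": [[0, -0.25, 0], [0, -0.5, 0], [0, -0.75, 0], [0, -1, 0], [0, -1, 0]], "rot": [[0, 0, 0], [0, 0, 0], [0, 0, 0], [0, 0, 0], [0, 0, 0]], "gripper": [-1, -1, -1, -1, -1]}}

```text
time_s: 2.05
position: [0.208, 0.4719, 0.4025]
orientation: [0.205, 0.979, -0.007, -0.001]
contact_force: [0.1, 0.3, 0.2]
width: 0.0854
gripper_force: 0.0
```

{"method": "jog_arm", "body": {"dp": [[-0.2, -0.14, 0], [-0.4, -0.28, 0], [-0.6, -0.42, 0], [-0.8, -0.56, 0], [-1, -0.69, 0]], "rot": [[0, 0, 0], [0, 0, 0], [0, 0, 0], [0, 0, 0], [0, 0, 0]], "gripper": [-1, -1, -1, -1, -1]}}

```text
time_s: 2.55
position: [0.3396, 0.2723, 0.4051]
orientation: [0.205, 0.979, 0.0, 0.0]
contact_force: [0.6, -0.8, 0.2]
width: 0.0855
gripper_force: 0.0
```

{"method": "jog_arm", "body": {"dp": [[-0.2, -0.14, 0], [-0.4, -0.28, 0], [-0.6, -0.42, 0], [-0.8, -0.56, 0], [-1, -0.69, 0]], "rot": [[0, 0, 0], [0, 0, 0], [0, 0, 0], [0, 0, 0], [0, 0, 0]], "gripper": [-1, -1, -1, -1, -1]}}

```text
time_s: 3.05
position: [0.4673, 0.0652, 0.4052]
orientation: [0.206, 0.979, 0.0, 0.0]
contact_force: [0.8, 1.0, -0.4]
width: 0.0854
gripper_force: 0.0
```

{"method": "jog_arm", "body": {"dp": [[-0.2, -0.14, 0], [-0.4, -0.28, 0], [-0.6, -0.42, 0], [-0.7, -0.5, 0], [-0.7, -0.5, 0]], "rot": [[0, 0, 0], [0, 0, 0], [0, 0, 0], [0, 0, 0], [0, 0, 0]], "gripper": [-1, -1, -1, -1, -1]}}

```text
time_s: 3.55
position: [0.5561, -0.0855, 0.4053]
orientation: [0.209, 0.978, -0.001, 0.002]
contact_force: [0.3, 0.3, -0.6]
width: 0.0856
gripper_force: 0.0
```

```bash
python3 - <<'E'
from h import *
np.set_printoptions(precision=4,suppress=True)
w=read_camera("wrist");s=sense();print(s["position"],s["orientation"],s["contact_force"])
save(w["img"],"p3",1.4)
for t in("weight_pan","balance"):
    for r in pinpoint(t,w):print(t,r["p"],r["xy"],onz(w,r["xy"],.107))
    for r in regions_of(t,w):
        ys,xs=np.nonzero(r["mask"]);print(t,"reg",r["p"],xs.min(),xs.max(),ys.min(),ys.max())
E
```

```text
[ 0.5551 -0.0829  0.4048] [ 0.2074  0.9782 -0.0004  0.0005] [-0.4798  1.0214 -0.6666]
weight_pan 0.82 [288.3, 197.0] [ 0.5585 -0.0854  0.107 ]
weight_pan reg 0.96 263 313 169 220
balance 0.66 [419.7, 128.7] [0.5503 0.0227 0.107 ]
balance 0.6 [96.5, 171.4] [ 0.4809 -0.2093  0.107 ]
balance reg 0.72 233 559 27 244
```

View pics/p3.png

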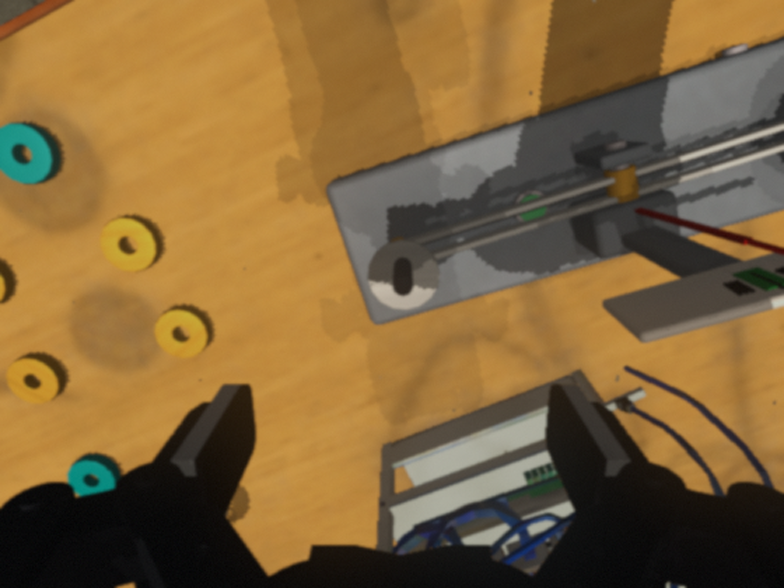

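p3 (wrist): pan at about (403,275), with the dark pin streak running (402,258) to (402,293) in view pixels. Four brass rings and two of the turquoise ones are on the left. Next I fit the pan and pin model to the streak.

```bash
cat > fit.py <<'E'
from h import *
from scipy.optimize import minimize
def fit(w,zp=.107,thr=70):
    r=regions_of("weight_pan",w)[0];ys,xs=np.nonzero(r["mask"]);x0,x1,y0,y1=xs.min()-6,xs.max()+7,ys.min()-6,ys.max()+7
    g=w["img"].astype(int).max(2)[y0:y1,x0:x1]
    S=6;th=np.linspace(0,2*np.pi,40,endpoint=False);C=np.c_[np.cos(th),np.sin(th),0*th]
    def rend(pts):
        P=np.array([proj(w,p) for p in pts]);P=(P-[x0,y0]+.5)*S
        m=np.zeros(((y1-y0)*S,(x1-x0)*S),np.uint8);cv2.fillConvexPoly(m,cv2.convexHull(np.int32(np.round(P))),255)
        return cv2.resize(m,(x1-x0,y1-y0),interpolation=cv2.INTER_AREA)/255.
    pan=r["mask"][y0:y1,x0:x1].astype(float)
    c0=onz(w,[xs.mean(),ys.mean()],zp)[:2]
    dark=((g<thr)&(cv2.erode(pan,np.ones((5,5)))>0)).astype(float)
    ctr=minimize(lambda v:((rend(np.r_[[v[0]/100,v[1]/100,zp]+.02*C,[v[0]/100,v[1]/100,zp-.005]+.02*C])-pan)**2).sum(),c0*100,method="Nelder-Mead",options=dict(initial_simplex=np.array([c0,c0+[.003,0],c0+[0,.003]])*100)).x/100
    f=lambda v:((rend(np.r_[[v[0],v[1],zp]+.005*C,[v[0],v[1],zp+.037]+.005*C])-dark)**2).sum()
    b=min(((f(ctr+np.array([dx,dy])),dx,dy) for dx in np.arange(-.012,.0121,.001) for dy in np.arange(-.012,.0121,.001)))
    return ctr,ctr+np.array(b[1:]),b,dark.sum()
E
python3 - <<'E'
from fit import *
np.set_printoptions(precision=4,suppress=True)
w=read_camera("wrist")
for t in(50,70):print(fit(w,thr=t))
s=sense();print(s["position"],s["orientation"])
for r in regions_of("weight_1",w):
    k=r["mask"];ys,xs=np.nonzero(k);c=[(xs.min()+xs.max())/2,(ys.min()+ys.max())/2]
    print(r["p"],c,cv2.cvtColor(w["img"],cv2.COLOR_RGB2HSV)[k][:,0].mean(),onz(w,c,.007))
E
```

```text
(array([ 0.558 , -0.0858]), array([ 0.552 , -0.0828]), (np.float64(180.3283198769704), np.float64(-0.005999999999999995), np.float64(0.003000000000000013)), np.float64(175.0))
(array([ 0.558 , -0.0858]), array([ 0.552 , -0.0838]), (np.float64(57.11526336024606), np.float64(-0.005999999999999995), np.float64(0.002000000000000012)), np.float64(310.0))
[ 0.554  -0.0793  0.4048] [ 0.2043  0.9789  0.0003 -0.0002]
0.97 [np.float64(59.0), np.float64(340.5)] 81.32650073206442 [ 0.6374 -0.4155  0.007 ]
0.96 [np.float64(20.0), np.float64(273.5)] 19.08955223880597 [ 0.5435 -0.4036  0.007 ]
0.95 [np.float64(124.0), np.float64(241.0)] 20.318827708703374 [ 0.5563 -0.2744  0.007 ]
0.61 [np.float64(87.5), np.float64(179.5)] 21.066517189835576 [ 0.4812 -0.2726  0.007 ]
0.57 [np.float64(18.5), np.float64(113.5)] 82.05851462865716 [ 0.3975 -0.2978  0.007 ]
0.56 [np.float64(1.5), np.float64(205.5)] 17.60377358490566 [ 0.4687 -0.3723  0.007 ]
```

{"method": "jog_arm", "body": {"dp": [[-0.1, -0.22, 0], [-0.2, -0.44, 0], [-0.3, -0.66, 0.1], [-0.4, -0.88, 0.2], [-0.4, -0.88, 0.4]], "rot": [[0, 0, 0], [0, 0, 0], [0, 0, 0], [0, 0, 0], [0, 0, 0]], "gripper": [-1, -0.7, -0.4, -0.2, -0.2]}}

```text
time_s: 4.5
position: [0.5569, -0.2824, 0.3276]
orientation: [0.21, 0.978, -0.004, 0.005]
contact_force: [0.7, 0.1, -1.3]
width: 0.0516
gripper_force: 0.0
```

{"method": "jog_arm", "body": {"dp": [[0, 0, 0.1], [0, 0, 0.1], [0, 0, 0.1]], "rot": [[0, 0, 0], [0, 0, 0], [0, 0, 0]], "gripper": [-0.2, -0.2, -0.2]}}

```text
time_s: 4.8
position: [0.5572, -0.2735, 0.3049]
orientation: [0.205, 0.979, 0.0, -0.0]
contact_force: [0.2, 0.1, 0.3]
width: 0.0512
gripper_force: 0.0
```

```bash
cat > ring.py <<'E'
from h import *
def rings(zc=.0055):
    # brass ring centres (z mid-height) from wrist
    w=read_camera("wrist");s=sense();q=R.from_quat(s["orientation"])
    for r in regions_of("weight_1",w):
        k=r["mask"];hue=np.median(cv2.cvtColor(w["img"],cv2.COLOR_RGB2HSV)[k][:,0])
        ys,xs=np.nonzero(k)
        if hue>40 or xs.min()<3 or ys.max()>416:continue
        c=[(xs.min()+xs.max())/2,(ys.min()+ys.max())/2];P=onz(w,c,zc)
        print("p",round(r["p"],2),"px",c,"size",xs.max()-xs.min()+1,ys.max()-ys.min()+1,"world",P,"tool units",q.inv().apply(P-s["position"])/.2)
    return w,s
E
python3 - <<'E'
from ring import *
np.set_printoptions(precision=4,suppress=True)
w,s=rings();print(s["position"],s["orientation"],s["width"],s["contact_force"])
save(w["img"],"p4",1)
E
```

```text
p 0.83 px [np.float64(284.5), np.float64(195.5)] size 54 54 world [ 0.5567 -0.2747  0.0055] tool units [ 0.0047 -0.0073  1.5015]
p 0.8 px [np.float64(243.5), np.float64(100.0)] size 60 61 world [ 0.48   -0.2729  0.0055] tool units [ 0.3593 -0.1527  1.5008]
p 0.6 px [np.float64(128.5), np.float64(244.0)] size 56 51 world [ 0.5434 -0.4067  0.0055] tool units [-0.1989 -0.6384  1.5017]
p 0.58 px [np.float64(83.0), np.float64(139.5)] size 63 58 world [ 0.4577 -0.3933  0.0055] tool units [ 0.2202 -0.7492  1.5009]
[ 0.5576 -0.2736  0.3058] [ 0.2049  0.9788 -0.0001  0.0009] 0.05129666105054935 [-0.0421  0.2959  1.087 ]
```

View pics/p4.png

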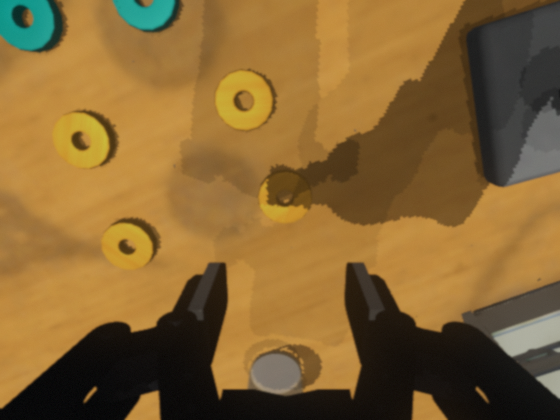

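p4 (wrist): brass ring W1 at (285,196), centred between the fingers; the other brass rings at (243,100), (83,140), (128,244), with turquoise only at the top edge. Descending.

{"method": "jog_arm", "body": {"dp": [[0.005, -0.005, 0.2], [0.005, -0.005, 0.4], [0.005, -0.005, 0.55], [0.005, -0.005, 0.61], [0.005, -0.005, 0.61]], "rot": [[0, 0, 0], [0, 0, 0], [0, 0, 0], [0, 0, 0], [0, 0, 0]], "gripper": [-0.2, -0.2, -0.2, -0.2, -0.2]}}

```text
time_s: 5.4
position: [0.5557, -0.2741, 0.1824]
orientation: [0.205, 0.979, 0.0, -0.0]
contact_force: [0.0, 0.3, 1.0]
width: 0.0515
gripper_force: 0.0
```

{"method": "jog_arm", "body": {"dp": [[0, 0, 0.01], [0, 0, 0.02], [0, 0, 0.02]], "rot": [[0, 0, 0], [0, 0, 0], [0, 0, 0]], "gripper": [-0.2, -0.2, -0.2]}}

```text
time_s: 5.7
position: [0.5561, -0.2747, 0.18]
orientation: [0.205, 0.979, -0.0, 0.001]
contact_force: [0.4, 0.2, -0.1]
width: 0.0515
gripper_force: 0.0
```

{"method": "jog_arm", "body": {"dp": [[0, 0, 0.01], [0, 0, 0.01], [0, 0, 0.01]], "rot": [[0, 0, 0], [0, 0, 0], [0, 0, 0]], "gripper": [-0.2, -0.2, -0.2]}}

```text
time_s: 6.0
position: [0.5556, -0.2745, 0.1769]
orientation: [0.205, 0.979, 0.0, 0.0]
contact_force: [0.5, 0.4, 0.3]
width: 0.0512
gripper_force: 0.0
```

{"method": "jog_arm", "body": {"dp": [[0, 0, 0.01], [0, 0, 0.01], [0, 0, 0.01]], "rot": [[0, 0, 0], [0, 0, 0], [0, 0, 0]], "gripper": [-0.2, -0.2, -0.2]}}

```text
time_s: 6.3
position: [0.5555, -0.2745, 0.1746]
orientation: [0.205, 0.979, 0.0, -0.0]
contact_force: [0.0, -0.3, -0.7]
width: 0.0509
gripper_force: 0.0
```

{"method": "jog_arm", "body": {"dp": [[0, 0, 0.01], [0, 0, 0.01], [0, 0, 0.01]], "rot": [[0, 0, 0], [0, 0, 0], [0, 0, 0]], "gripper": [-0.2, -0.2, -0.2]}}

```text
time_s: 6.6
position: [0.5555, -0.2745, 0.1726]
orientation: [0.205, 0.979, 0.0, -0.0]
contact_force: [0.1, 0.5, -0.1]
width: 0.0516
gripper_force: 0.0
```

{"method": "jog_arm", "body": {"dp": [[0, 0, 0], [0, 0, 0], [0, 0, 0], [0, 0, 0], [0, 0, 0]], "rot": [[0, 0, 0], [0, 0, 0], [0, 0, 0], [0, 0, 0], [0, 0, 0]], "gripper": [0.5, 0.5, 0.5, 0.5, 0.5], "grip_force": 30}}

```text
time_s: 7.1
position: [0.5555, -0.2745, 0.173]
orientation: [0.205, 0.979, 0.0, 0.0]
contact_force: [-0.6, 1.2, 5.5]
width: 0.0411
gripper_force: 30.3
```

{"method": "jog_arm", "body": {"dp": [[0, 0, -0.25], [0, 0, -0.5], [0, 0, -0.7], [0, 0, -0.7], [0, 0, -0.7]], "rot": [[0, 0, 0], [0, 0, 0], [0, 0, 0], [0, 0, 0], [0, 0, 0]], "gripper": [0.5, 0.5, 0.5, 0.5, 0.5]}}

```text
time_s: 7.6
position: [0.5556, -0.2745, 0.3133]
orientation: [0.205, 0.979, -0.0, 0.001]
contact_force: [-0.8, 0.9, -1.2]
width: 0.0409
gripper_force: 31.0
```

```bash
python3 - <<'E'
from ring import *
np.set_printoptions(precision=4,suppress=True)
w,s=rings();print(s["position"],s["orientation"],s["width"],s["contact_force"])
save(w["img"][220:420,150:420],"p5",2.5)
E
```

```text
p 0.76 px [np.float64(91.0), np.float64(138.5)] size 61 56 world [ 0.4575 -0.3932  0.0055] tool units [ 0.2053 -0.7417  1.5324]
p 0.67 px [np.float64(247.0), np.float64(100.5)] size 57 60 world [ 0.4802 -0.2728  0.0055] tool units [ 0.3433 -0.145   1.5327]
p 0.59 px [np.float64(135.0), np.float64(240.5)] size 53 50 world [ 0.5435 -0.4065  0.0055] tool units [-0.2151 -0.6297  1.5319]
[ 0.5551 -0.2741  0.3119] [ 0.2053  0.9787  0.0002 -0.0006] 0.04074787427989855 [-0.2487 -0.2798 -1.6014]
```

View pics/p5.png

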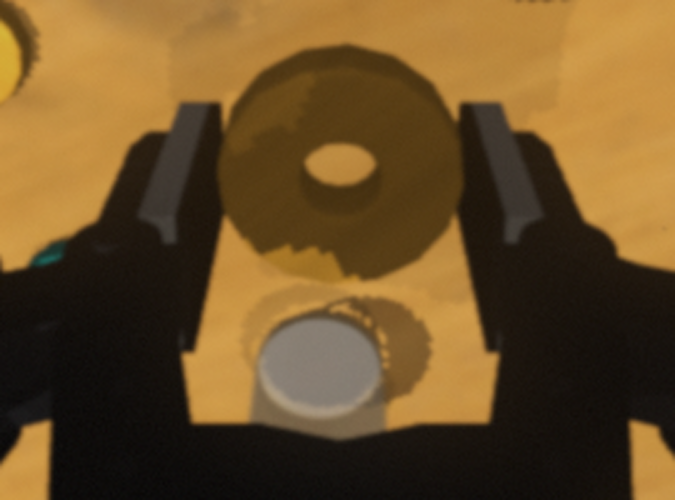

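p5: ring held level, its hole visible at full-image px of about (286,286). The fingertips are level with its underside (5.5 N on the desk when closing), so I'm regrasping 3 mm higher for clearance from the pan.

{"method": "jog_arm", "body": {"dp": [[0, 0, 0.25], [0, 0, 0.5], [0, 0, 0.65], [0, 0, 0.69], [0, 0, 0.698]], "rot": [[0, 0, 0], [0, 0, 0], [0, 0, 0], [0, 0, 0], [0, 0, 0]], "gripper": [0.5, 0.5, 0.5, 0.5, 0.5]}}

```text
time_s: 8.2
position: [0.553, -0.2733, 0.1721]
orientation: [0.206, 0.979, 0.002, -0.005]
contact_force: [-6.2, 4.3, 21.0]
width: 0.0408
gripper_force: 35.4
```

{"method": "jog_arm", "body": {"dp": [[0, 0, 0], [0, 0, 0], [0.005, 0, -0.015], [0.005, 0, -0.015], [0.005, 0, -0.015]], "rot": [[0, 0, 0], [0, 0, 0], [0, 0, 0], [0, 0, 0], [0, 0, 0]], "gripper": [-0.1, -0.1, -0.1, 0.5, 0.5]}}

```text
time_s: 8.7
position: [0.5545, -0.274, 0.1764]
orientation: [0.205, 0.979, 0.0, -0.0]
contact_force: [-0.8, 0.9, 3.2]
width: 0.0401
gripper_force: 29.9
```

{"method": "jog_arm", "body": {"dp": [[0, 0, 0], [0, 0, 0], [0, 0, -0.2], [0, 0, -0.45], [0, 0, -0.45]], "rot": [[0, 0, 0], [0, 0, 0], [0, 0, 0], [0, 0, 0], [0, 0, 0]], "gripper": [0.5, 0.5, 0.5, 0.5, 0.5]}}

```text
time_s: 9.2
position: [0.5571, -0.2758, 0.2716]
orientation: [0.206, 0.979, -0.002, 0.006]
contact_force: [1.2, -1.0, -1.0]
width: 0.0401
gripper_force: 30.7
```

```bash
cat > held.py <<'E'
from h import *
def held(zu=.170,w=None,thick=.011):
    # ring in hand: fit hole & outer disc; zu= tool z of the ring's underside
    w=w or read_camera("wrist");s=sense();q=R.from_quat(s["orientation"]);T=np.array(w["extrinsics"])
    Rc=np.array([[0,-.9507,-.3101],[1,0,0],[0,-.3101,.9507]]);oc=np.array([.0786,-.0003,.0307])
    K=np.array(w["intrinsics"])
    def tool(xy,z):
        d=Rc@np.linalg.solve(K,[xy[0],xy[1],1.]);return oc+d*(z-oc[2])/d[2]
    def px(p):
        u=K@(Rc.T@(np.asarray(p)-oc));return u[:2]/u[2]
    best=None
    for r in regions_of("weight_1",w):
        if abs(r["xy"][0]-285)<30 and 230<r["xy"][1]<340: best=r;break
    if best is None: print("no held ring");return w,s,tool,px
    m=best["mask"].astype(np.uint8);cs,_=cv2.findContours(m,cv2.RETR_CCOMP,cv2.CHAIN_APPROX_NONE)
    cs=sorted(cs,key=cv2.contourArea,reverse=True)
    o=cs[0][:,0,:].astype(float);zt=zu-thick
    P=np.array([tool(p,zt) for p in o]);print("p",best["p"],"x-range bottom/near edge",P[:,0].min(),P[:,0].max(),"y",P[:,1].min(),P[:,1].max(),"-> top centre x from near edge",P[:,0].min()+.021)
    if len(cs)>1:
        h=cs[1][:,0,:].astype(float);(cx,cy),ax,an=cv2.fitEllipse(np.float32(h));print("hole px",cx,cy,ax,"tool at top/bottom",tool((cx,cy),zt),tool((cx,cy),zu))
    return w,s,tool,px
E
python3 - <<'E'
from held import *
np.set_printoptions(precision=4,suppress=True)
w,s,tool,px=held()
print(s["position"],s["orientation"],s["width"],s["contact_force"])
E
```

```text
p 0.92 x-range bottom/near edge -0.013822519691636698 0.028157419256792236 y -0.019436192135051343 0.018679474372599064 -> top centre x from near edge 0.007177480308363304
hole px 286.10345458984375 275.4755859375 (17.498851776123047, 27.91987419128418) tool at top/bottom [ 0.0079 -0.0001  0.159 ] [ 0.0018 -0.0001  0.17  ]
[ 0.5561 -0.275   0.2692] [ 0.2054  0.9787 -0.001   0.0039] 0.040394488697517314 [ 0.9168  0.2531 -2.0018]
```

```bash
python3 - <<'E'
from h import *
w=read_camera("wrist");save(w["img"][200:400,150:420],"p6",2.5)
s=sense();print(s["position"],s["orientation"],s["contact_force"],s["moment"])
E
```

```text
[ 0.55451369 -0.27379219  0.26581839] [2.05244799e-01 9.78710665e-01 8.22932251e-05 2.64530045e-06] [-0.39255192 -0.46913765 -1.05970937] [ 0.03654303 -0.01671342 -0.00700409]
```

View pics/p6.png

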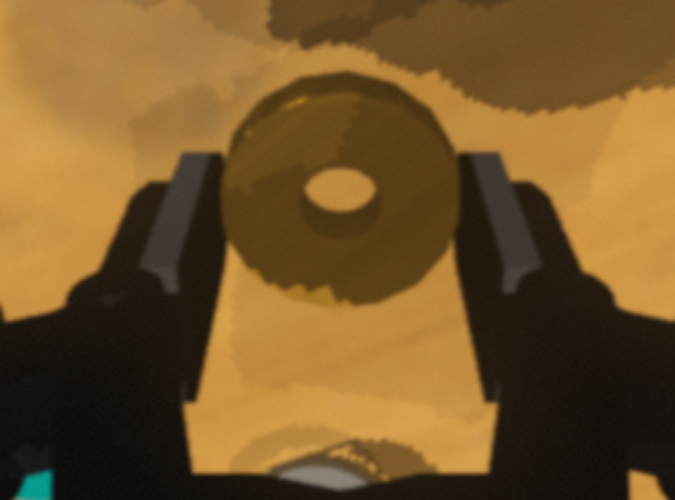

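Ring held level, at about tool x +2 mm, with its underside at 176 mm. Moving to beside the pan for a closer pin fit.

{"method": "jog_arm", "body": {"dp": [[0, 0, -0.2], [0.05, 0.13, -0.42], [0.12, 0.28, -0.42], [0.2, 0.42, -0.42], [0.25, 0.52, -0.42]], "rot": [[0, 0, 0], [0, 0, 0], [0, 0, 0], [0, 0, 0], [0, 0, 0]], "gripper": [0.5, 0.5, 0.5, 0.5, 0.5]}}

```text
time_s: 9.85
position: [0.5498, -0.1559, 0.3483]
orientation: [0.204, 0.979, 0.001, -0.002]
contact_force: [0.4, 0.2, -1.5]
width: 0.0401
gripper_force: 30.9
```

{"method": "jog_arm", "body": {"dp": [[0.138, 0, 0], [0.138, 0, 0], [0.138, 0, 0], [0.138, 0, 0], [0.138, 0, 0]], "rot": [[0, 0, 0], [0, 0, 0], [0, 0, 0], [0, 0, 0], [0, 0, 0]], "gripper": [0.5, 0.5, 0.5, 0.5, 0.5]}}

```text
time_s: 10.35
position: [0.526, -0.1484, 0.3497]
orientation: [0.206, 0.979, -0.0, 0.0]
contact_force: [0.7, -0.6, -0.9]
width: 0.0402
gripper_force: 30.9
```

```bash
python3 - <<'E'
from fit import *
from held import held
np.set_printoptions(precision=4,suppress=True)
w,s,_,_=held(.176)
print(s["position"],s["orientation"])
for t in(50,70,80):
    c,p,b,n=fit(w,thr=t);q=R.from_quat(s["orientation"])
    print(c,p,b[0],n,"pin rel tool",q.inv().apply(np.r_[p,.144]-s["position"]))
E
```

```text
p 0.8 x-range bottom/near edge -0.018144695203326622 0.02537097877292424 y -0.02033110369241929 0.019567056962120452 -> top centre x from near edge 0.0028553047966733795
hole px 285.46429443359375 275.2462158203125 (17.085052490234375, 28.355802536010742) tool at top/bottom [ 0.0047 -0.0004  0.165 ] [-0.0013 -0.0004  0.176 ]
[ 0.5259 -0.1484  0.3498] [ 0.2059  0.9786 -0.0002  0.0002]
[ 0.5587 -0.0855] [ 0.5467 -0.0865] 366.84570549788543 399.0 pin rel tool [0.006  0.065  0.2058]
[ 0.5587 -0.0855] [ 0.5507 -0.0845] 128.80061514802 655.0 pin rel tool [0.0032 0.0685 0.2058]
[ 0.5587 -0.0855] [ 0.5507 -0.0845] 108.85551710880432 685.0 pin rel tool [0.0032 0.0685 0.2058]
```

```bash
python3 - <<'E'
from fit import *
w=read_camera("wrist");r=regions_of("weight_pan",w)[0];ys,xs=np.nonzero(r["mask"]);print(xs.min(),xs.max(),ys.min(),ys.max())
x0=xs.min()-15;y0=ys.min()-15;S=6
v=cv2.resize(w["img"][y0:y0+100,x0:x0+110],None,fx=S,fy=S,interpolation=cv2.INTER_CUBIC)
th=np.linspace(0,2*np.pi,60);C=np.c_[np.cos(th),np.sin(th),0*th]
def circ(c,rad,col):
    P=np.array([proj(w,np.array(c)+rad*k) for k in C]);cv2.polylines(v,[np.int32((P-[x0,y0]+.5)*S)],True,col,1)
circ([.5585,-.0855,.107],.02,(0,255,0))
for dx,dy,col in((-.0055,.0024,(255,0,0)),):
    for z in(.107,.144):circ([.5585+dx,-.0855+dy,z],.005,col)
save(v,"p7")
E
```

```text
365 429 190 257
```

View pics/p7.png

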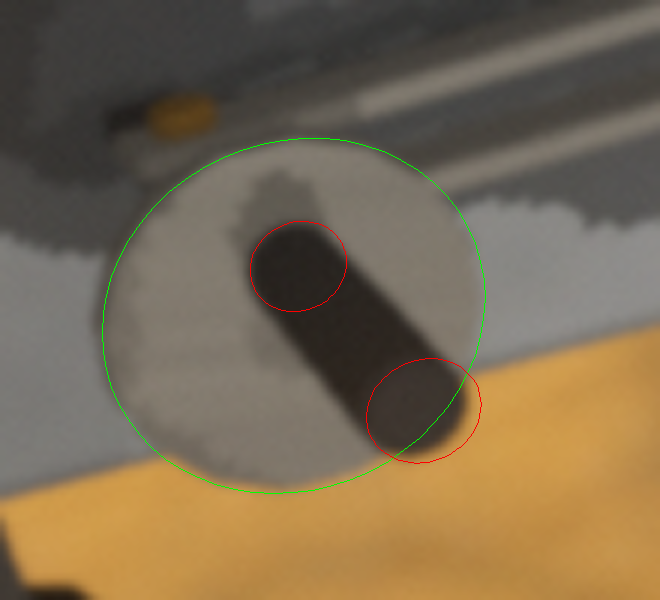

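p7: the model overlay fits: pin top at (418,406) in the crop, within 1 px of the prediction, so the pin is at about (0.5526, -0.0834). Moving over it.

{"method": "jog_arm", "body": {"dp": [[0, 0.15, 0], [0, 0.28, 0], [0, 0.352, 0], [0, 0.352, 0], [0, 0.352, 0.06]], "rot": [[0, 0, 0], [0, 0, 0], [0, 0, 0], [0, 0, 0], [0, 0, 0]], "gripper": [0.5, 0.5, 0.5, 0.5, 0.5]}}

```text
time_s: 11.2
position: [0.5541, -0.0841, 0.339]
orientation: [0.205, 0.979, -0.0, 0.002]
contact_force: [0.1, -0.1, -1.0]
width: 0.0402
gripper_force: 31.0
```

{"method": "jog_arm", "body": {"dp": [[0, 0, 0.04], [0, 0, 0.06], [0, 0, 0.06], [0, 0, 0.06]], "rot": [[0, 0, 0], [0, 0, 0], [0, 0, 0], [0, 0, 0]], "gripper": [0.5, 0.5, 0.5, 0.5]}}

```text
time_s: 11.6
position: [0.5535, -0.0839, 0.3259]
orientation: [0.206, 0.979, -0.0, -0.0]
contact_force: [-0.8, -0.2, -0.4]
width: 0.0402
gripper_force: 30.9
```

```bash
python3 - <<'E'
from h import *
w=read_camera("wrist");s=sense();print(s["position"],s["orientation"],s["contact_force"])
a=read_camera("scene");f=lambda i:cv2.resize(i,(400,300),interpolation=cv2.INTER_CUBIC)
save(np.hstack([f(w["img"][240:330,225:345]),f(a["img"][190:250,260:340])]),"p8")
E
```

```text
[ 0.55363391 -0.08373802  0.32615788] [ 2.05818185e-01  9.78590244e-01 -7.01506829e-05  6.91381182e-05] [ 0.01806494  0.06177572 -0.20478916]
```

View pics/p8.png

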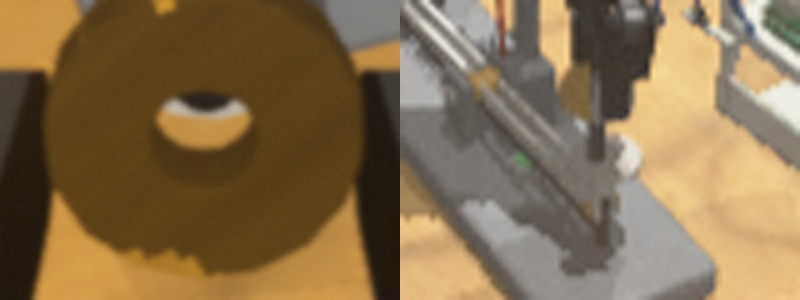

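```bash
python3 - <<'E'
from h import *
np.set_printoptions(precision=1,suppress=True)
w=read_camera("wrist")
th=np.linspace(0,2*np.pi,60);C=np.c_[np.cos(th),np.sin(th),0*th]
for n,c,r in(("pintop",[.5526,-.0834,.144],.005),("pinchamf",[.5526,-.0834,.144],.004),("pinbase",[.5526,-.0834,.107],.005),("pan",[.5585,-.0855,.107],.02)):
    P=np.array([proj(w,np.array(c)+r*k) for k in C]);print(n,"cols",P[:,0].min(),P[:,0].max(),"rows",P[:,1].min(),P[:,1].max())
g=w["img"][262:292,286];print(np.c_[np.arange(262,292),g].tolist())
print(w["img"][272,268:306].max(1).tolist())
E
```

```text
pintop cols 275.2635622276283 296.77416828311044 rows 253.83585533619063 273.22454151567734
pinchamf cols 277.4147906951583 294.62242956287247 rows 255.806344629646 271.31684218913506
pinbase cols 277.07645227924104 294.86561910273133 rows 224.98887240102263 241.48629532817534
pan cols 251.51026599068652 322.03659628463146 rows 210.14044180274323 274.9433201233458
[[262, 92, 65, 24], [263, 92, 65, 24], [264, 93, 65, 27], [265, 91, 64, 25], [266, 84, 60, 24], [267, 70, 51, 28], [268, 54, 43, 30], [269, 44, 37, 30], [270, 44, 37, 32], [271, 54, 46, 39], [272, 100, 90, 79], [273, 157, 141, 118], [274, 185, 155, 114], [275, 194, 151, 88], [276, 197, 147, 74], [277, 197, 145, 72], [278, 197, 147, 73], [279, 196, 146, 74], [280, 195, 145, 73], [281, 194, 144, 72], [282, 191, 141, 70], [283, 178, 130, 63], [284, 141, 101, 45], [285, 99, 69, 27], [286, 79, 55, 21], [287, 76, 53, 19], [288, 77, 53, 20], [289, 77, 53, 20], [290, 78, 55, 20], [291, 78, 55, 19]]
[94, 94, 94, 96, 109, 137, 166, 184, 191, 193, 193, 188, 172, 154, 134, 120, 112, 106, 100, 108, 123, 141, 159, 172, 184, 189, 191, 191, 186, 174, 150, 118, 95, 91, 90, 91, 93, 90]
```

The pin is seen through the hole, within about 0.5 mm of its centre. Lowering gently.

{"method": "jog_arm", "body": {"dp": [[0.002, 0, 0.01], [0.002, 0, 0.02], [0.002, 0, 0.03], [0.002, 0, 0.035], [0.002, 0, 0.04]], "rot": [[0, 0, 0], [0, 0, 0], [0, 0, 0], [0, 0, 0], [0, 0, 0]], "gripper": [0.5, 0.5, 0.5, 0.5, 0.5]}}

```text
time_s: 12.25
position: [0.5533, -0.083, 0.318]
orientation: [0.205, 0.979, -0.0, -0.0]
contact_force: [0.3, 1.4, -1.2]
width: 0.04
gripper_force: 30.9
```

{"method": "jog_arm", "body": {"dp": [[0, 0, 0.01], [0, 0, 0.015], [0, 0, 0.02], [0, 0, 0.02]], "rot": [[0, 0, 0], [0, 0, 0], [0, 0, 0], [0, 0, 0]], "gripper": [0.5, 0.5, 0.5, 0.5]}}

```text
time_s: 12.65
position: [0.5533, -0.083, 0.314]
orientation: [0.205, 0.979, -0.0, -0.0]
contact_force: [0.0, 0.7, -0.5]
width: 0.0406
gripper_force: 30.9
```

```bash
cat > chk.py <<'E'
from h import *
# pan height & pin check from scene, pointer colour, hole column in wrist
np.set_printoptions(precision=4,suppress=True)
s=sense();print(s["position"],s["contact_force"],s["moment"],s["width"])
w=read_camera("wrist");a=read_camera("scene")
print("wrist col 286 max rgb rows 262..292",w["img"][262:294,286].max(1).tolist())
hsv=cv2.cvtColor(a["img"],cv2.COLOR_RGB2HSV)
for t in("weight_pan","flask_pan"):
    for r in pinpoint(t,a)[:1]:print(t,r["p"],r["xy"])
for t in("beam",):
    for r in pinpoint(t,a)[:1]:print(t,r["p"],r["xy"])
m=((hsv[...,0]<8)|(hsv[...,0]>172))&(hsv[...,1]>130)&(hsv[...,2]>50)
m[:150]=0;m[235:]=0;m[:,:250]=0;m[:,300:]=0
ys,xs=np.nonzero(m);print("red",len(xs),[(int(y),float(xs[ys==y].mean().round(1))) for y in np.unique(ys)][::3])
E
python3 chk.py
```

```text
[ 0.5533 -0.083   0.314 ] [ 0.027   0.6756 -0.4936] [-0.0093  0.0085  0.0523] 0.04058178205902213
wrist col 286 max rgb rows 262..292 [96, 92, 93, 89, 84, 66, 51, 41, 41, 41, 42, 42, 41, 41, 42, 41, 42, 42, 40, 42, 41, 44, 41, 42, 45, 50, 64, 73, 78, 80, 80, 81]
weight_pan 0.66 [300.2, 221.6]
flask_pan 0.47 [253.0, 177.5]Traceback (most recent call last):
  File "chk.py", line 11, in <module>
    for r in pinpoint(t,a)[:1]:print(t,r["p"],r["xy"])
             ~~~~~~~~^^^^^
ValueError: it knows: balance, beaker, flask, flask_front, flask_pan, marker_pen, stopper, tape_black, weight, weight_pan
```

{"method": "jog_arm", "body": {"dp": [[0, 0, 0.02], [0, 0, 0.04], [0, 0, 0.06], [0, 0, 0.075], [0, 0, 0.08]], "rot": [[0, 0, 0], [0, 0, 0], [0, 0, 0], [0, 0, 0], [0, 0, 0]], "gripper": [0.5, 0.5, 0.5, 0.5, 0.5]}}

```text
time_s: 13.35
position: [0.5532, -0.083, 0.2976]
orientation: [0.205, 0.979, -0.0, -0.0]
contact_force: [-0.9, 0.7, -1.9]
width: 0.04
gripper_force: 30.9
```

```bash
sed -i 's/^for t in("beam",):/for t in():/' chk.py; python3 chk.py
```

```text
[ 0.5532 -0.083   0.2976] [-0.8923  0.7097 -1.9101] [ 0.0085 -0.0203  0.0136] 0.04001817184836856
wrist col 286 max rgb rows 262..292 [96, 94, 92, 89, 84, 67, 49, 39, 36, 38, 38, 38, 38, 37, 39, 38, 39, 38, 39, 39, 39, 39, 39, 39, 38, 39, 41, 42, 45, 43, 44, 44]
weight_pan 0.58 [301.0, 219.4]
flask_pan 0.44 [254.4, 176.9]
red 8 [(173, 278.0), (181, 279.0), (194, 280.0)]
```

{"method": "jog_arm", "body": {"dp": [[0, 0, 0.02], [0, 0, 0.04], [0, 0, 0.055], [0, 0, 0.062], [0, 0, 0.062]], "rot": [[0, 0, 0], [0, 0, 0], [0, 0, 0], [0, 0, 0], [0, 0, 0]], "gripper": [0.5, 0.5, 0.5, 0.5, 0.5]}}

```text
time_s: 14.05
position: [0.5532, -0.0831, 0.2854]
orientation: [0.205, 0.979, -0.0, -0.0]
contact_force: [0.6, -0.3, -1.1]
width: 0.0401
gripper_force: 30.9
```

```bash
python3 chk.py
```

```text
[ 0.5532 -0.0831  0.2854] [ 0.6236 -0.2746 -1.0768] [-0.0214 -0.0322 -0.0002] 0.04009181482137506
wrist col 286 max rgb rows 262..292 [95, 96, 95, 92, 85, 68, 48, 38, 36, 38, 36, 36, 37, 36, 37, 39, 37, 39, 38, 37, 37, 38, 39, 37, 39, 39, 41, 39, 38, 41, 39, 41]
weight_pan 0.43 [297.9, 220.7]
flask_pan 0.5 [252.2, 176.7]
red 8 [(173, 278.0), (181, 279.0), (194, 280.0)]
```

{"method": "jog_arm", "body": {"dp": [[0, 0, 0.005], [0, 0, 0.009], [0, 0, 0.012], [0, 0, 0.012]], "rot": [[0, 0, 0], [0, 0, 0], [0, 0, 0], [0, 0, 0]], "gripper": [0.5, 0.5, 0.5, 0.5]}}

```text
time_s: 14.65
position: [0.5533, -0.0831, 0.2833]
orientation: [0.205, 0.979, 0.0, 0.0]
contact_force: [-0.9, 0.5, -0.0]
width: 0.04
gripper_force: 31.0
```

```bash
python3 chk.py
```

```text
[ 0.5533 -0.0831  0.2833] [-0.8946  0.5088 -0.0215] [ 0.0289  0.0191 -0.0419] 0.0400375858966011
wrist col 286 max rgb rows 262..292 [95, 97, 95, 93, 85, 67, 47, 38, 37, 38, 39, 38, 36, 37, 38, 35, 37, 36, 37, 37, 37, 38, 40, 40, 39, 38, 39, 39, 40, 40, 37, 39]
weight_pan 0.47 [301.4, 220.6]
flask_pan 0.51 [255.0, 177.9]
red 8 [(178, 279.0), (181, 279.0), (194, 280.0)]
```

{"method": "jog_arm", "body": {"dp": [[0, 0, 0.005], [0, 0, 0.005], [0, 0, 0.005], [0, 0, 0.005], [0, 0, 0.005]], "rot": [[0, 0, 0], [0, 0, 0], [0, 0, 0], [0, 0, 0], [0, 0, 0]], "gripper": [0.5, 0.5, 0.1, -0.05, -0.1]}}

```text
time_s: 15.35
position: [0.5534, -0.0831, 0.2823]
orientation: [0.205, 0.979, 0.0, 0.0]
contact_force: [0.0, -0.1, 0.5]
width: 0.0474
gripper_force: 0.0
```

{"method": "jog_arm", "body": {"dp": [[0, 0, 0], [0, 0, -0.1], [0, 0, -0.3], [0, 0, -0.5], [0, 0, -0.55]], "rot": [[0, 0, 0], [0, 0, 0], [0, 0, 0], [0, 0, 0], [0, 0, 0]], "gripper": [-0.2, -0.2, -0.2, -0.2, -0.2]}}

```text
time_s: 15.85
position: [0.5546, -0.0836, 0.3965]
orientation: [0.206, 0.979, 0.001, 0.004]
contact_force: [0.0, -0.1, 0.2]
width: 0.0509
gripper_force: 0.0
```

```bash
python3 chk.py;python3 - <<'E'
from h import *
w=read_camera("wrist");a=read_camera("scene");f=lambda i:cv2.resize(i,(400,300),interpolation=cv2.INTER_CUBIC)
save(np.hstack([f(w["img"][135:255,205:365]),f(a["img"][160:235,250:350])]),"p9")
E
```

```text
[ 0.5546 -0.0836  0.3965] [ 0.0301 -0.1266  0.2121] [-0.002  -0.0427 -0.0224] 0.05090579719560303
wrist col 286 max rgb rows 262..292 [178, 179, 181, 183, 184, 183, 183, 183, 184, 181, 181, 180, 178, 175, 174, 171, 169, 168, 166, 164, 164, 162, 161, 161, 160, 159, 159, 157, 156, 156, 155, 157]
weight_pan 0.56 [300.4, 219.2]
flask_pan 0.66 [253.0, 176.3]
red 2 [(173, 278.0)]
```

View pics/p9.png

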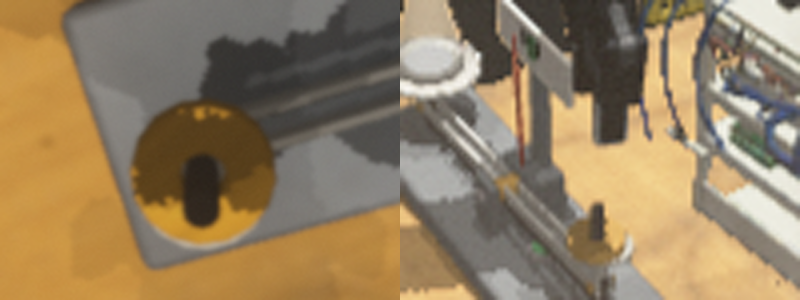

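p9: the ring lies flat on the pan with the pin through it. The pointer is still at the stop, left of the green band, so more weights are needed. Fetching the next brass ring.

{"method": "jog_arm", "body": {"dp": [[-0.01, -0.24, 0], [-0.02, -0.48, 0], [-0.03, -0.72, 0.1], [-0.046, -0.96, 0.25], [-0.046, -1, 0.42]], "rot": [[0, 0, 0], [0, 0, 0], [0, 0, 0], [0, 0, 0], [0, 0, 0]], "gripper": [-0.2, -0.2, -0.2, -0.2, -0.2]}}

```text
time_s: 16.65
position: [0.4792, -0.275, 0.3078]
orientation: [0.209, 0.978, -0.002, 0.001]
contact_force: [0.4, 0.1, -0.8]
width: 0.0513
gripper_force: 0.0
```

{"method": "jog_arm", "body": {"dp": [[0, -0.018, 0.02], [0, -0.018, 0.02], [0, -0.018, 0.02], [0, -0.018, 0.02]], "rot": [[0, 0, 0], [0, 0, 0], [0, 0, 0], [0, 0, 0]], "gripper": [-0.2, -0.2, -0.2, -0.2]}}

```text
time_s: 17.05
position: [0.4813, -0.2719, 0.3055]
orientation: [0.204, 0.979, 0.0, 0.001]
contact_force: [-0.3, -0.4, -0.4]
width: 0.0512
gripper_force: 0.0
```

```bash
python3 - <<'E'
from ring import *
np.set_printoptions(precision=4,suppress=True)
w,s=rings();print(s["position"],s["orientation"],s["width"],s["contact_force"])
E
```

```text
p 0.9 px [np.float64(163.0), np.float64(310.0)] size 31 33 world [ 0.5341 -0.4109  0.0055] tool units [-0.5165 -0.5322  1.5014]
p 0.84 px [np.float64(284.5), np.float64(193.5)] size 54 54 world [ 0.4802 -0.2727  0.0055] tool units [ 0.0067 -0.0063  1.5004]
p 0.72 px [np.float64(135.0), np.float64(226.5)] size 57 52 world [ 0.4576 -0.3929  0.0055] tool units [-0.1296 -0.6025  1.5003]
[ 0.4812 -0.272   0.3056] [0.204  0.979  0.0001 0.0013] 0.05108411179564217 [ 0.3338 -0.1984 -0.3476]
```

{"method": "jog_arm", "body": {"dp": [[0.006, -0.006, 0.2], [0.006, -0.006, 0.4], [0.006, -0.006, 0.55], [0.006, -0.006, 0.62], [0.006, -0.006, 0.645]], "rot": [[0, 0, 0], [0, 0, 0], [0, 0, 0], [0, 0, 0], [0, 0, 0]], "gripper": [-0.2, -0.2, -0.2, -0.2, -0.2]}}

```text
time_s: 17.65
position: [0.4785, -0.2734, 0.1746]
orientation: [0.205, 0.979, 0.0, -0.0]
contact_force: [0.3, 0.8, 0.3]
width: 0.0511
gripper_force: 0.0
```

{"method": "jog_arm", "body": {"dp": [[0, 0, 0], [0, 0, 0], [0, 0, 0], [0, 0, 0], [0, 0, 0]], "rot": [[0, 0, 0], [0, 0, 0], [0, 0, 0], [0, 0, 0], [0, 0, 0]], "gripper": [-0.2, 0, 0.5, 0.5, 0.5]}}

```text
time_s: 18.15
position: [0.4789, -0.2739, 0.1769]
orientation: [0.205, 0.979, -0.0, 0.001]
contact_force: [-0.7, 2.2, 7.7]
width: 0.0399
gripper_force: 30.0
```

{"method": "jog_arm", "body": {"dp": [[0, 0, -0.2], [0, 0, -0.45], [0, 0, -0.7], [0, 0, -0.87], [0, 0, -0.87]], "rot": [[0, 0, 0], [0, 0, 0], [0, 0, 0], [0, 0, 0], [0, 0, 0]], "gripper": [0.5, 0.5, 0.5, 0.5, 0.5]}}

```text
time_s: 18.65
position: [0.4795, -0.2751, 0.3549]
orientation: [0.206, 0.979, -0.001, 0.006]
contact_force: [0.3, -0.7, -1.0]
width: 0.0398
gripper_force: 30.7
```

```bash
python3 - <<'E'
from held import *
np.set_printoptions(precision=4,suppress=True)
w,s,_,_=held(.176)
print(s["position"],s["orientation"],s["width"])
print("from 255",w["img"][255:300,286].max(1).tolist());print("cols 265..305 row 275",w["img"][275,265:306].max(1).tolist())
E
```

```text
p 0.76 x-range bottom/near edge -0.01968444946072405 0.024513667535956206 y -0.020370010263165247 0.019509399028806967 -> top centre x from near edge 0.0013155505392759524
hole px 285.3792724609375 278.001953125 (16.777626037597656, 26.31363868713379) tool at top/bottom [ 0.0034 -0.0004  0.165 ] [-0.0027 -0.0005  0.176 ]
[ 0.4788 -0.2743  0.3524] [ 0.2054  0.9787 -0.0007  0.0034] 0.03975725669064581
from 255 [101, 97, 93, 88, 88, 89, 91, 85, 80, 80, 79, 79, 79, 81, 92, 120, 149, 162, 167, 168, 172, 173, 175, 176, 177, 175, 174, 173, 173, 175, 174, 160, 122, 84, 71, 69, 72, 72, 71, 75, 74, 76, 77, 80, 86]
cols 265..305 row 275 [85, 85, 83, 84, 84, 84, 85, 90, 106, 128, 142, 149, 155, 157, 155, 158, 161, 163, 165, 169, 170, 172, 173, 172, 172, 173, 174, 175, 176, 176, 175, 170, 158, 132, 105, 89, 85, 85, 85, 82, 85]
```

{"method": "jog_arm", "body": {"dp": [[0.01, 0.24, 0], [0.02, 0.48, 0], [0.03, 0.72, 0], [0.047, 0.92, 0], [0.047, 1, 0]], "rot": [[0, 0, 0], [0, 0, 0], [0, 0, 0], [0, 0, 0], [0, 0, 0]], "gripper": [0.5, 0.5, 0.5, 0.5, 0.5]}}

```text
time_s: 19.25
position: [0.5507, -0.0815, 0.3472]
orientation: [0.202, 0.979, 0.001, -0.002]
contact_force: [-0.5, 0.3, -1.6]
width: 0.0401
gripper_force: 30.7
```

{"method": "jog_arm", "body": {"dp": [[0, 0.022, 0], [0, 0.022, 0.04], [0, 0.022, 0.08], [0, 0.022, 0.12], [0, 0.022, 0.12]], "rot": [[0, 0, 0], [0, 0, 0], [0, 0, 0], [0, 0, 0], [0, 0, 0]], "gripper": [0.5, 0.5, 0.5, 0.5, 0.5]}}

```text
time_s: 19.75
position: [0.5507, -0.0844, 0.3238]
orientation: [0.207, 0.978, -0.001, -0.002]
contact_force: [-0.2, 0.4, -1.1]
width: 0.0403
gripper_force: 30.7
```

```bash
cat > thru.py <<'E'
from h import *
np.set_printoptions(precision=4,suppress=True)
w=read_camera("wrist");s=sense();print(s["position"],s["orientation"],s["contact_force"])
print("r262",w["img"][262:294,286].max(1).tolist())
for r in(273,274,275,276):print(r,"c268",w["img"][r,268:306].max(1).tolist())
E
python3 thru.py
```

```text
[ 0.5511 -0.0841  0.3244] [ 0.2065  0.9784 -0.0004 -0.0011] [ 0.0836 -0.3887 -0.866 ]
r262 [87, 86, 87, 86, 87, 85, 86, 80, 69, 52, 43, 42, 43, 41, 44, 43, 47, 72, 126, 175, 194, 196, 195, 192, 175, 130, 88, 78, 77, 78, 78, 79]
273 c268 [91, 91, 91, 91, 91, 94, 101, 115, 133, 142, 134, 113, 87, 59, 45, 43, 42, 43, 42, 43, 43, 42, 41, 43, 44, 47, 55, 63, 73, 82, 87, 91, 90, 91, 91, 89, 90, 89]
274 c268 [94, 94, 92, 93, 95, 106, 129, 151, 165, 169, 163, 150, 123, 84, 54, 42, 41, 43, 43, 43, 42, 41, 41, 42, 43, 42, 45, 50, 59, 71, 81, 86, 89, 90, 90, 90, 91, 90]
275 c268 [91, 92, 91, 93, 103, 134, 166, 184, 187, 181, 177, 170, 153, 113, 68, 47, 41, 43, 41, 42, 42, 42, 41, 39, 40, 42, 41, 42, 44, 58, 74, 84, 89, 89, 90, 92, 90, 90]
276 c268 [92, 91, 93, 98, 121, 159, 187, 199, 196, 189, 183, 181, 171, 135, 85, 56, 43, 44, 44, 41, 41, 43, 42, 42, 39, 42, 41, 42, 43, 49, 64, 78, 86, 91, 92, 91, 91, 91]
```

{"method": "jog_arm", "body": {"dp": [[0, 0, 0], [0, 0, 0], [0, 0, 0]], "rot": [[0, 0, 0], [0, 0, 0], [0, 0, 0]], "gripper": [0.5, 0.5, 0.5]}}

```text
time_s: 20.1
position: [0.552, -0.083, 0.3257]
orientation: [0.205, 0.979, 0.0, 0.0]
contact_force: [-0.4, 1.0, -1.3]
width: 0.0403
gripper_force: 30.7
```

```bash
python3 thru.py
```

```text
[ 0.552  -0.0829  0.3256] [0.2054 0.9787 0.0001 0.0004] [-1.1824  0.7669 -1.6963]
r262 [87, 87, 88, 86, 87, 86, 85, 82, 68, 52, 43, 41, 42, 57, 113, 173, 195, 198, 196, 197, 196, 195, 195, 190, 174, 131, 90, 79, 76, 78, 78, 80]
273 c268 [92, 93, 90, 92, 91, 94, 100, 119, 133, 129, 107, 78, 59, 46, 44, 42, 42, 42, 41, 41, 40, 43, 44, 46, 61, 81, 100, 106, 103, 96, 92, 90, 91, 92, 91, 90, 91, 90]
274 c268 [92, 93, 93, 93, 95, 106, 127, 153, 168, 171, 155, 126, 93, 66, 53, 48, 44, 42, 42, 43, 45, 45, 49, 59, 78, 102, 118, 125, 126, 117, 100, 92, 91, 91, 91, 91, 92, 91]
275 c268 [91, 93, 93, 94, 103, 129, 159, 178, 187, 189, 183, 170, 142, 112, 90, 75, 64, 58, 57, 60, 66, 71, 77, 91, 111, 134, 146, 154, 158, 144, 121, 101, 93, 92, 92, 91, 93, 92]
276 c268 [93, 91, 91, 97, 119, 154, 180, 190, 193, 193, 193, 188, 178, 162, 147, 133, 121, 114, 113, 115, 121, 125, 131, 135, 148, 166, 176, 183, 183, 171, 150, 124, 102, 94, 92, 92, 91, 92]
```

Aligned (pin column 286, hole column 286). Lowering in two gentle stages.

{"method": "jog_arm", "body": {"dp": [[0, 0, 0.015], [0, 0, 0.03], [0, 0, 0.045], [0, 0, 0.06], [0, 0, 0.06]], "rot": [[0, 0, 0], [0, 0, 0], [0, 0, 0], [0, 0, 0], [0, 0, 0]], "gripper": [0.5, 0.5, 0.5, 0.5, 0.5]}}

```text
time_s: 20.65
position: [0.5516, -0.0828, 0.3127]
orientation: [0.205, 0.979, -0.0, -0.001]
contact_force: [-0.7, 0.8, -0.7]
width: 0.04
gripper_force: 30.7
```

```bash
python3 chk.py
```

```text
[ 0.5516 -0.0828  0.3127] [-0.6568  0.7575 -0.7339] [0.0248 0.0263 0.0164] 0.04003171059395194
wrist col 286 max rgb rows 262..292 [87, 87, 86, 86, 87, 86, 85, 82, 67, 50, 40, 41, 40, 40, 42, 42, 40, 41, 42, 41, 41, 42, 41, 44, 42, 43, 43, 42, 43, 45, 53, 68]
weight_pan 0.35 [377.0, 324.4]
flask_pan 0.65 [253.0, 175.4]
red 7 [(178, 279.0), (181, 279.0), (194, 280.0)]
```

{"method": "jog_arm", "body": {"dp": [[0, 0, 0.02], [0, 0, 0.04], [0, 0, 0.06], [0, 0, 0.08], [0, 0, 0.085]], "rot": [[0, 0, 0], [0, 0, 0], [0, 0, 0], [0, 0, 0], [0, 0, 0]], "gripper": [0.5, 0.5, 0.5, 0.5, 0.5]}}

```text
time_s: 21.35
position: [0.5517, -0.0828, 0.2956]
orientation: [0.205, 0.979, -0.0, -0.001]
contact_force: [0.4, -0.1, -1.4]
width: 0.0401
gripper_force: 30.7
```

```bash
python3 chk.py
```

```text
[ 0.5517 -0.0828  0.2956] [ 0.366  -0.0745 -1.4289] [0.0183 0.0345 0.0166] 0.04009678105654872
wrist col 286 max rgb rows 262..292 [87, 88, 89, 87, 87, 87, 87, 81, 68, 51, 39, 37, 37, 38, 39, 39, 38, 37, 36, 38, 39, 40, 38, 37, 37, 39, 41, 38, 40, 41, 39, 41]
flask_pan 0.73 [253.3, 177.7]
red 10 [(173, 278.0), (179, 279.0), (182, 279.0), (195, 280.0)]
```

{"method": "jog_arm", "body": {"dp": [[0, 0, 0.005], [0, 0, 0.01], [0, 0, 0.012], [0, 0, 0.014], [0, 0, 0.014]], "rot": [[0, 0, 0], [0, 0, 0], [0, 0, 0], [0, 0, 0], [0, 0, 0]], "gripper": [0.5, 0.5, 0.5, 0.5, 0.5]}}

```text
time_s: 22.05
position: [0.5519, -0.0829, 0.2935]
orientation: [0.205, 0.979, -0.0, 0.0]
contact_force: [-0.5, 0.3, -1.5]
width: 0.0396
gripper_force: 30.7
```

{"method": "jog_arm", "body": {"dp": [[0, 0, 0], [0, 0, 0], [0, 0, 0], [0, 0, 0], [0, 0, 0]], "rot": [[0, 0, 0], [0, 0, 0], [0, 0, 0], [0, 0, 0], [0, 0, 0]], "gripper": [0.1, 0, -0.1, -0.2, -0.2]}}

```text
time_s: 22.55
position: [0.5519, -0.0829, 0.2936]
orientation: [0.205, 0.979, 0.0, 0.0]
contact_force: [0.1, 0.5, -0.5]
width: 0.0516
gripper_force: 0.0
```

{"method": "jog_arm", "body": {"dp": [[0, 0, -0.05], [0, 0, -0.2], [0, 0, -0.4], [0, 0, -0.5], [0, 0, -0.5]], "rot": [[0, 0, 0], [0, 0, 0], [0, 0, 0], [0, 0, 0], [0, 0, 0]], "gripper": [-0.2, -0.2, -0.2, -0.2, -0.2]}}

```text
time_s: 23.05
position: [0.553, -0.0834, 0.3975]
orientation: [0.206, 0.979, 0.001, 0.004]
contact_force: [1.2, -0.6, 0.4]
width: 0.0509
gripper_force: 0.0
```

```bash
python3 chk.py; python3 - <<'E'
from h import *
a=read_camera("scene");f=lambda i:cv2.resize(i,(400,300),interpolation=cv2.INTER_CUBIC)
w=read_camera("wrist")
save(np.hstack([f(w["img"][135:255,205:365]),f(a["img"][160:235,250:350])]),"p10")
E
```

```text
[ 0.553  -0.0834  0.3975] [ 1.2197 -0.6158  0.3853] [-0.0034 -0.0399  0.0531] 0.050949856399694654
wrist col 286 max rgb rows 262..292 [177, 176, 181, 180, 183, 184, 185, 185, 184, 183, 182, 182, 180, 178, 176, 174, 171, 169, 167, 167, 166, 163, 162, 161, 160, 160, 158, 157, 156, 156, 154, 155]
weight_pan 0.47 [300.6, 225.9]
red 1 [(182, 280.0)]
```

View pics/p10.png

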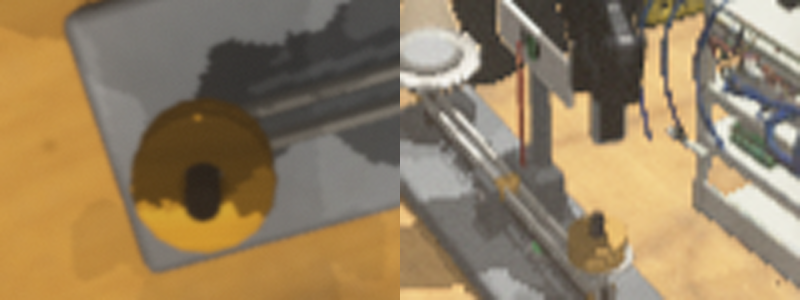

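p10: two rings are stacked on the pin and the pointer has moved right, from x 514 to about 520 (crop pixels), near the left edge of the green band. Measuring the angle numerically against the stop pictures.

```bash
cat > ptr.py <<'E'
from h import *
np.set_printoptions(precision=2,suppress=True)
def line(img,name):
    # img: 420x560-aligned RGB crop info (array, x0,y0,scale)
    I,x0,y0,s=img;I=I.astype(float);red=I[...,0]-I[...,1:].max(2)
    red=np.clip(red-15,0,None);out=[]
    for y in range(168,200):
        r=red[int((y-y0)*s):int((y-y0+1)*s),int((272-x0)*s):int((287-x0)*s)].sum(0)
        if r.sum()<8*s*s*.3:continue
        xs=272+(np.arange(len(r))+.5)/s;m=r>.35*r.max();out.append((y+.5,(r*m*xs).sum()/(r*m).sum()))
    o=np.array(out);
    if len(o)<6:print(name,"few",len(o));return None
    k=np.polyfit(o[:,0],o[:,1],1);k2=np.polyfit(o[np.abs(o[:,1]-np.polyval(k,o[:,0]))<1][:,0],o[np.abs(o[:,1]-np.polyval(k,o[:,0]))<1][:,1],1)
    print(name,len(o),o[0],o[-1],"slope",k2[0].round(4),"col@175",np.polyval(k2,175),"col@195",np.polyval(k2,195));return k2
def ld(n):return cv2.imread(f"pics/{n}.png")[:,:,::-1]
if __name__=="__main__":
    line((ld("p2")[300:,:400],230,160,400/140),"p2 stop")
    line((ld("p9")[:,400:],250,160,4),"p9 1 ring");line((ld("p10")[:,400:],250,160,4),"p10 2 rings")
    a=read_camera("scene");line((a["img"],0,0,1),"live")
    for z in(.10,.13,.16,.19):print(z,proj(a,[.56,.053,z]),"px per 10mm y",proj(a,[.56,.043,z])-proj(a,[.56,.053,z]))
    I=a["img"][165:185,270:300].astype(int);g=I[...,1]-np.maximum(I[...,0],I[...,2]);ys,xs=np.nonzero(g>12);print("green",len(xs),xs.min()+270,xs.max()+270,ys.min()+165,ys.max()+165)
    for y in range(168,182):print(y,[tuple(v) for v in a["img"][y,274:292].tolist()]) if y in(171,174) else 0
    s=a["img"]
E
python3 ptr.py
```

```text
p2 stop 32 [168.5  276.99] [199.5  280.45] slope 0.0816 col@175 278.5769749188926 col@195 280.20979344985386
p9 1 ring 32 [168.5  278.51] [199.5 280.5] slope 0.0693 col@175 278.76667706392533 col@195 280.1517542733887
p10 2 rings 31 [168.5  274.61] [199.5  280.65] slope 0.0608 col@175 279.07137615512397 col@195 280.2872113500921
live 32 [168.5 274.5] [199.5 280.5] slope 0.0774 col@175 278.60312583748777 col@195 280.1501903503558
0.1 [273.32 198.51] px per 10mm y [1.9  1.63]
0.13 [273.02 190.62] px per 10mm y [1.93 1.62]
0.16 [272.7  182.49] px per 10mm y [1.96 1.6 ]
0.19 [272.38 174.1 ] px per 10mm y [1.99 1.58]
green 1 283 283 170 170
171 [(66, 59, 53), (69, 60, 54), (111, 99, 83), (144, 133, 114), (129, 123, 113), (128, 83, 73), (113, 86, 77), (93, 92, 79), (62, 74, 51), (68, 78, 58), (68, 64, 54), (120, 115, 106), (139, 130, 121), (164, 159, 147), (156, 149, 138), (83, 76, 69), (66, 58, 55), (66, 62, 55)]
174 [(68, 63, 55), (69, 61, 54), (67, 60, 52), (67, 62, 53), (65, 61, 53), (145, 101, 77), (128, 92, 82), (126, 116, 107), (98, 101, 87), (75, 87, 65), (84, 81, 70), (126, 117, 109), (130, 122, 113), (127, 119, 112), (129, 122, 112), (136, 128, 119), (167, 159, 148), (191, 173, 152)]
```

{"method": "jog_arm", "body": {"dp": [[0.2, 0.05, 0], [0.4, 0.1, 0], [0.55, 0.15, 0], [0.65, 0.2, 0], [0.65, 0.2, 0]], "rot": [[0, -0.15, 0], [0, -0.3, 0], [0, -0.45, 0], [0, -0.6, 0], [0, -0.7, 0]], "gripper": [-0.2, -0.2, -0.2, -0.2, -0.2]}}

```text
time_s: 23.9
position: [0.4481, 0.006, 0.3934]
orientation: [0.198, 0.945, -0.056, 0.255]
contact_force: [1.2, -1.3, -1.0]
width: 0.0514
gripper_force: 0.0
```

{"method": "jog_arm", "body": {"dp": [[0, 0, 0], [0, 0, 0], [0, 0, 0]], "rot": [[0, 0, 0], [0, 0, 0], [0, 0, 0]], "gripper": [-0.2, -0.2, -0.2]}}

```text
time_s: 24.2
position: [0.4511, 0.0041, 0.3944]
orientation: [0.2, 0.944, -0.056, 0.255]
contact_force: [0.1, -0.6, -0.6]
width: 0.0512
gripper_force: 0.0
```

```bash
cat > band.py <<'E'
from h import *
np.set_printoptions(precision=3,suppress=True)
w=read_camera("wrist");s=sense();print(s["position"],s["orientation"],s["contact_force"])
for n,p in(("plate c",[.58,.05,.19]),("pan",[.5585,-.0855,.1]),("pivot",[.565,.05,.1])):print(n,proj(w,p))
I=w["img"].astype(float)
g=((I[...,1]-I[...,0]>12)&(I[...,1]-I[...,2]>8)).astype(np.uint8)
n,l,st,c=cv2.connectedComponentsWithStats(g);print("green",[(st[i].tolist(),c[i].round(1).tolist()) for i in range(1,n) if st[i][4]>25])
r=((I[...,0]-I[...,1:].max(2)>30)&(I[...,1]-I[...,2]<18)).astype(np.uint8)
n,l,st,c=cv2.connectedComponentsWithStats(r);print("red",[(st[i].tolist(),c[i].round(1).tolist()) for i in range(1,n) if st[i][4]>25])
cv2.imwrite("/tmp/w.png",w["img"][:,:,::-1]);np.savez("/tmp/w.npz",E=w["extrinsics"],K=w["intrinsics"])
E
python3 band.py
```

```text
[0.451 0.004 0.395] [ 0.2    0.944 -0.056  0.255] [0.32  0.342 0.329]
plate c [455.144 202.55 ]
pan [240.518 148.917]
pivot [413.968  94.519]
green [([333, 69, 18, 10, 104], [341.5, 73.0]), ([444, 199, 17, 27, 215], [451.5, 212.3]), ([53, 213, 32, 22, 530], [69.1, 223.7]), ([459, 214, 12, 11, 81], [464.4, 219.2]), ([317, 235, 49, 26, 464], [343.4, 247.7]), ([270, 298, 8, 7, 35], [274.2, 300.5]), ([302, 311, 9, 5, 34], [305.7, 312.7]), ([286, 319, 8, 8, 50], [289.6, 322.7])]
red [([412, 99, 52, 114, 761], [436.7, 152.6]), ([321, 336, 13, 17, 62], [326.9, 343.8])]
```

```bash
cat > rect.py <<'E'
from h import *
np.set_printoptions(precision=4,suppress=True)
I=cv2.imread("/tmp/w.png")[:,:,::-1].astype(float);d=np.load("/tmp/w.npz");w=dict(intrinsics=d["K"],extrinsics=d["E"])
f=np.array([.0355,.2805,0]);f/=np.linalg.norm(f);n=np.array([f[1],-f[0],0]);c0=np.array([.576,.054,0])
def pl(xy,off):
    o,v=ray(w,xy);t=((c0+n*off-o)@n)/(v@n);p=o+v*t;return np.array([(p-c0)@f,p[2]])
red=(I[...,0]-I[...,1:].max(2)>30)&(I[...,1]-I[...,2]<18);red=red.astype(np.uint8)
k,l,st,c=cv2.connectedComponentsWithStats(red);i=max(range(1,k),key=lambda i:st[i][4]*(400<c[i][0]<500))
ys,xs=np.nonzero(l==i)
for off in(0,):
    P=np.array([pl((x,y),off) for x,y in zip(xs,ys)]);zb=np.arange(P[:,1].min(),P[:,1].max(),.004)
    Q=np.array([[P[(P[:,1]>=z)&(P[:,1]<z+.004)].mean(0)] for z in zb if ((P[:,1]>=z)&(P[:,1]<z+.004)).sum()>4])[:,0]
    k1=np.polyfit(Q[:,1],Q[:,0],1);print("pointer off",off,"z",Q[0,1],Q[-1,1],"y",Q[0,0],Q[-1,0],"slope dy/dz (=-angle)",k1[0],"y@tip",np.polyval(k1,Q[-1,1]))
    print("resid mm",(Q[:,0]-np.polyval(k1,Q[:,1]))*1e3)
g=((I[...,1]-I[...,0]>12)&(I[...,1]-I[...,2]>8));g[:190]=0;g[232:]=0;g[:,:435]=0;g[:,480:]=0
ys,xs=np.nonzero(g)
for off in(.008,.012,.016,.02):
    P=np.array([pl((x,y),off) for x,y in zip(xs,ys)]);print("green off",off,"y",np.percentile(P[:,0],[1,50,99]),"z",np.percentile(P[:,1],[1,99]))
# plate edges: bright plate along green row
E
python3 rect.py; python3 - <<'E'
import cv2,numpy as np
I=cv2.imread("/tmp/w.png")[:,:,::-1]
for y in range(196,230,3):print(y,' '.join("%d,%d,%d"%tuple(v) for v in I[y,440:478:2]))
E
```

```text
pointer off 0 z 0.09242095524065187 0.1995904867138643 y -0.0037475861781611523 -0.003202833747749285 slope dy/dz (=-angle) 0.0051714762269183855 y@tip -0.003193866653675611
resid mm [ 0.0005 -0.0876  0.0631 -0.0938  0.0892 -0.0409  0.0643  0.013  -0.0288
  0.0103  0.0162  0.0326 -0.021  -0.0539  0.051   0.07   -0.0302 -0.005
  0.0345 -0.0432  0.0607 -0.1539  0.0647 -0.0413 -0.0082  0.0447  0.002
 -0.009 ]
green off 0.008 y [-0.0085 -0.0056  0.0005] z [0.1845 0.2031]
green off 0.012 y [-0.0075 -0.0045  0.0017] z [0.1812 0.2003]
green off 0.016 y [-0.0065 -0.0035  0.0028] z [0.178  0.1975]
green off 0.02 y [-0.0056 -0.0025  0.004 ] z [0.1747 0.1946]
196 105,95,83 102,93,82 104,95,82 105,95,85 106,97,85 106,96,86 97,80,69 83,37,28 85,31,24 93,69,60 102,93,82 106,96,85 105,96,86 107,97,86 108,98,86 107,96,84 107,96,85 107,96,85 107,96,85
199 106,96,85 99,93,80 92,89,74 88,86,70 76,81,63 67,75,55 56,69,46 59,49,29 79,29,19 79,33,20 77,71,53 103,94,81 106,97,85 106,96,84 109,98,87 108,98,87 106,95,84 106,96,85 106,96,85
202 105,96,85 90,87,72 47,66,38 36,62,29 35,61,27 34,58,27 34,56,28 4
[... 1062 characters left out ...]
,61,31 35,60,29 36,61,29 36,50,27 34,40,23 36,58,29 35,61,28 37,61,29 46,66,37 92,91,75 110,99,88 98,88,77 77,69,60
223 56,48,41 75,67,58 54,48,40 91,82,72 111,100,88 94,89,74 47,65,39 37,64,30 39,66,33 39,65,34 39,49,27 39,54,30 51,86,45 59,96,53 68,106,61 90,104,76 110,101,88 110,100,88 110,100,88
226 84,75,66 96,87,76 98,88,78 106,96,84 111,100,88 108,99,87 83,89,69 81,91,67 92,98,76 97,97,79 80,77,63 59,54,44 98,90,77 111,101,89 111,100,89 112,102,90 111,101,89 111,102,90 111,100,89
229 111,100,89 112,101,90 111,101,90 111,101,90 113,102,91 111,100,89 108,98,87 107,96,85 107,97,86 110,99,88 111,100,89 110,100,89 111,102,90 112,102,90 111,102,89 111,102,89 113,103,91 115,105,94 122,111,98
```

{"method": "jog_arm", "body": {"dp": [[0, 0, 0], [0, 0, 0], [0, 0, 0], [0, 0, 0], [0, 0, 0]], "rot": [[0, 0, 0], [0, 0, 0], [0, 0, 0], [0, 0, 0], [0, 0, 0]], "gripper": [-0.2, -0.2, -0.2, -0.2, -0.2]}}

```text
time_s: 24.75
position: [0.4504, 0.0045, 0.3943]
orientation: [0.199, 0.944, -0.056, 0.255]
contact_force: [0.0, 0.5, 0.3]
width: 0.051
gripper_force: 0.0
```

```bash
python3 band.py | tail -1; python3 rect.py | head -1; python3 -c "
from workcell import close_job;print(close_job())"
```

```text
red [([412, 100, 51, 114, 756], [436.1, 153.4]), ([320, 336, 14, 18, 65], [326.2, 344.4])]
pointer off 0 z 0.09233224553965147 0.19950584610221367 y -0.003682954994028532 -0.0032634890043568743 slope dy/dz (=-angle) 0.004775067384392259 y@tip -0.0031796611949740992
the job is handed in; nothing more can be done
None
```

Job handed in at about 25 s on the robot clock: two brass rings lie threaded on the pin, the pointer rests at about -0.005 rad (green band ±0.04), and the other two brass rings and everything else were left where they were.

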